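# Dock a loaded cutter tray and latch it

### The arm

A 6-joint arm with a two-finger parallel gripper is mounted at the origin on the work surface. World frame = base frame: x ahead of the robot, y to its left, z up, the work surface at z = 0. Lengths are in mm, angles in rad, forces in N, time in s.
With the tool pointing down it reaches from about 275 to 825 mm from the base axis. Payload 4.9 kg.
Tool frame: the origin (TCP) lies at the very end of the fingers, on their centre line; the grasp point (between the pads) lies 19 mm behind it; z points along the fingers, y is the direction in which the jaws open and shut (so a half turn about z gives the same grasp; the last joint's range is limited). The gripper opens to 85 mm and grips with 20 to 120 N. Pads are 22 mm wide; open, the fingers measure 114 mm over their backs; the gripper's body (76 mm by 85 mm) begins 54 mm behind the grasp point. The pads swing forward as they close: fully open they stand 13 mm farther back than shut.
Start: joints at [-1.249, 0.326, -0.193, 1.052, 0, 1.437], TCP at [242.113, -493.862, 231.281] pointing down, gripper open.
Joint ranges: [-2.65, 2.65], [-0.97, 1.79], [-1.3, 1.35], [-1.93, 2.1], [-1.47, 1.37], [-3.14, 3.14]. Speed limits (rad/s): [2.57, 2.57, 3.14, 3.14, 3.14, 3.14].

### API

Orientations are given as [roll, pitch, yaw] about the fixed x, y, z axes, in that order (R = Rz(yaw) Ry(pitch) Rx(roll)).
In Python, from bench import bot, solve_ik, imaging gives the robot as it stands. Calls block until the motion is done:
- bot.move_ptp(position, orientation): joint-space move of the TCP to a pose.
- bot.movel(position, rot=None, max_speed=150, threshold=None): straight line of the TCP; rot=None keeps the orientation; max_speed is the mean speed in mm/s. With threshold (N) it stops when the force on the tool has changed by that much, and returns True; else False.
- bot.move_j(angles): joint-space move.
- bot.grip(opening, effort=None): opening from 0.0 (shut) to 1.0 (fully open); effort is the grip in N (None keeps the last); returns when the fingers have stopped.
- bot.dwell(seconds).
- solve_ik(position, orientation): joint angles nearest the present ones, or None.
- bot.get_state(): the state.
- imaging.capture(name): name is "scene" or "top"; returns the picture (480x640x3 uint8, blue, green, red); there is no depth.
- imaging.camera_model(name): a dict with "K" (3x3 intrinsics, pixels), "position" and "rotation" of the camera in the world. Camera axes: x right, y up, looking along -z (the intrinsics and any distortion apply to the point x, -y, -z); pixel columns grow to the right and rows downward; lengths in mm; the calibration is good to about 2 mm. A picture is of the moment at which its call begins. camera_model takes no time and is no camera call.
A pose or a line that the arm cannot do raises bot.IKError and nothing moves.
- bot.sign_off(): hands the job in, once; it reports no verdict.
The state is a dict: "t": time; "qpos": joint angles; "joint_velocities": joint speeds; "effort": joint torques, N m; "tcp_pos": TCP position; "orientation": TCP orientation; "contact_force": force on the tool from outside, world axes, zero at the start; "wrist_torque": the same for the moment, N m; "opening": opening from 0.0 (shut) to 1.0 (fully open).
Only numpy, scipy, OpenCV 4.12 (cv2) and the standard library are available. Lean on these libraries where they do the work, as an engineer would, in place of code of your own. Each camera call takes 0.05 s, during which the arm holds its last target.

### The job

Swing the dock's yellow latch bar fully open, then slide the black tray with its three cutter holders, yellow-striped nose first, into the dock's grooves until it is fully home against the back stop, and swing the latch bar fully closed behind it. Keep the holders standing in the tray, and leave everything else on the bench where it is.

Things in the scene. Friction and masses are not known exactly. Their poses are not given: they have to be found in the camera images.
- tray: Black tray 180 mm long (its x) x 150 wide (its y), flat on the bench in front of the dock; +x points to its nose, which goes in first. Origin: centre of its underside, z up. Deck at z 48 mm with six 24 mm pockets at x +-58, y -45/0/+45 mm; three carry holders, tops at z 94 to 98 mm. About 0.85 kg loaded; can be dragged along the bench by its bar (4 to 11 N).
- tray_handle (a point): Centre of the tray's orange grip bar, 91 mm above the tray's origin: 12 mm thick (tray x), 84 mm long (tray y), 22 mm high (z 80 to 102 mm), on two posts 10 mm wide at y +-37 mm. 36 mm free between the bar and the nearest holders, fore and aft. Axes as the tray's.
- tray_nose (a point): Middle of the tray's nose face (yellow stripe on the deck edge above it), 90 mm ahead of the tray's origin, 25 mm above its underside; axes as the tray's. Along both long sides runs a flange 6 mm thick (z 22 to 28 mm) out to y +-85 mm, tapering in to about +-78 mm over the last 30 mm before the nose.
- dock: White dock fixed to the bench, open above: two grooved runners along its x and a back stop, all 45 mm high; the bench is its floor. Origin: on the bench, where the tray's origin lies when the tray is fully home; +x is the direction of insertion, z up. Runners span x -88 to +92 mm, outer faces y +-99 mm; face of the back stop at x +90 mm.
- dock_mouth (a point): Middle of the dock's open front, dock x -88, y 0, z 25 mm; axes as the dock's. The runners' grooves (z 18 to 32 mm) face each other: groove bottoms 174 mm apart, lips above and below 158 mm apart. The tray's side flanges must slide into the grooves from here.
- latch_bar (a joint): Yellow latch bar across the dock's front on a vertical pin. 0: closed, straight across, 5 mm before a home tray. Grows as it swings outwards (clockwise from above): at angle a the knob lies from the pivot along (-sin a, -cos a) in the dock's x, y. Limits 0 and 1.9 rad; the tray passes from 1.65 up. Light friction (0.04 N m), stays where left, starts at 0.05 to 0.5. Bar 10 mm thick, z 18 to 32 mm.
- latch_knob (a point): Top of the upright red round post at the latch bar's end, on its axis, 85 mm from the pivot axis: 16 mm dia, 18 to 85 mm above the bench; this point at 85 mm.
- latch_pivot (a point): Axis of the latch bar's pin: dock x -100 mm, y +99 mm, 25 mm above the bench; axes as the dock's.
- holder_nut: Steel cutter holder with a dark 25 mm dia nut on top, 80 to 84 mm tall, 0.13 to 0.25 kg, standing in a pocket of the tray: tapered shank (14 to 21 mm dia, 34 mm long) in a 24 mm hole, 32 mm dia flange resting on the deck. Origin at the shank's lower tip (14 mm above the tray's underside when seated), z up its axis.
- holder_brass: Steel cutter holder with a thin 10 mm brass pin on a 24 mm steel nose, 80 to 84 mm tall, 0.13 to 0.25 kg, standing in a pocket of the tray: tapered shank (14 to 21 mm dia, 34 mm long) in a 24 mm hole, 32 mm dia flange resting on the deck. Origin at the shank's lower tip (14 mm above the tray's underside when seated), z up its axis.
- holder_cone: Steel cutter holder with a steel conical nose, 80 to 84 mm tall, 0.13 to 0.25 kg, standing in a pocket of the tray: tapered shank (14 to 21 mm dia, 34 mm long) in a 24 mm hole, 32 mm dia flange resting on the deck. Origin at the shank's lower tip (14 mm above the tray's underside when seated), z up its axis.
- wrench: Bystander, to be left where it is: steel wrench 180 mm long lying between the robot and the dock.
- oil_bottle: Bystander, to be left where it is: blue bottle 56 mm dia, 150 mm tall, beyond the work area.
- lock_nut: Bystander, to be left where it is: dark steel ring 52 mm dia, 14 mm high, beyond the work area.
- mug: Bystander, to be left where it is: blue mug 76 mm dia, 90 mm tall, near right.
- carton: Bystander, to be left where it is: small cardboard carton 120 x 90 x 70 mm, right.
- spare_holder: Bystander, to be left where it is: fourth cutter holder, standing in a grey seat block 70 x 70 x 48 mm at the left; its top is 94 mm above the bench.
There are look-alikes about, which are no part of the job. What is shaped like the holder_nut but blue is not meant.

How it is judged:
By the outcome, as a careful person would: the job done as asked, in the order asked, and still so for the second after the job is handed in, with the robot touching nothing.
It also fails if it takes over 72 s, if anything falls off the work surface, if the arm or the gripper's body presses on something with over 40 N, if the wrist force passes 120 N, or if a joint passes its speed limit or range.

## Working session

There is one attempt and no reset: what is moved stays moved. The work goes in short steps, each a Python script; the robot and the scene stay as the last script left them, time stands still between calls to the robot, and variables do not carry over. Pictures are saved under pics/ and viewed, and the job is handed in when it is done.

```bash
ls; mkdir -p pics
python3 - <<'E'
from bench import bot, imaging
import cv2,numpy as np
for n in("scene","top"):
    cv2.imwrite(f"pics/{n}0.png",imaging.capture(n)); m=imaging.camera_model(n); print(n,{k:np.round(v,3).tolist() if not isinstance(v,str) else v for k,v in m.items()})
print(bot.get_state())
E
```

```text
pics
scene {'K': [[549.363, 0.0, 316.52], [0.0, 549.363, 243.639], [0.0, 0.0, 1.0]], 'position': [1538.774, -327.916, 1110.256], 'rotation': [0.801, -0.015, 1.288]}
top {'K': [[469.944, 0.0, 321.779], [0.0, 469.944, 243.2], [0.0, 0.0, 1.0]], 'position': [328.062, -1.672, 1412.236], 'rotation': [0.145, 0.003, -1.56]}
{'t': 0.1, 'qpos': array([-1.24921897e+00,  3.26865511e-01, -1.93520958e-01,  1.05199918e+00,
        2.64468618e-06,  1.43658930e+00]), 'joint_velocities': array([-0.00145412, -0.00228353,  0.00380885, -0.0021555 ,  0.0005729 ,
        0.00038381]), 'effort': array([-2.49572231e-04, -4.44241190e+01,  2.63037014e+01,  7.97930028e-03,
       -1.23609552e-04, -1.02646237e-05]), 'tcp_pos': array([ 241.92683324, -493.33255529,  230.56838377]), 'orientation': array([-3.14001798e+00, -2.15278711e-04,  4.55784207e-01]), 'contact_force': array([ 0.17772964, -0.64642725,  0.65572688]), 'wrist_torque': array([-0.01591055, -0.03278131, -0.00652513]), 'opening': 0.9986380945624371}
```

View pics/scene0.png

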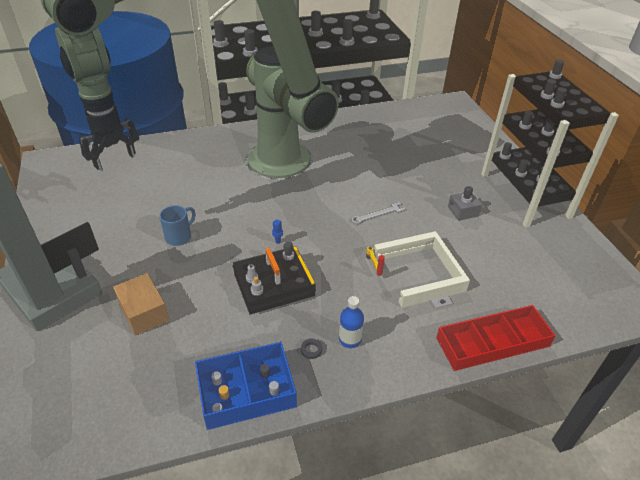

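View pics/top0.png

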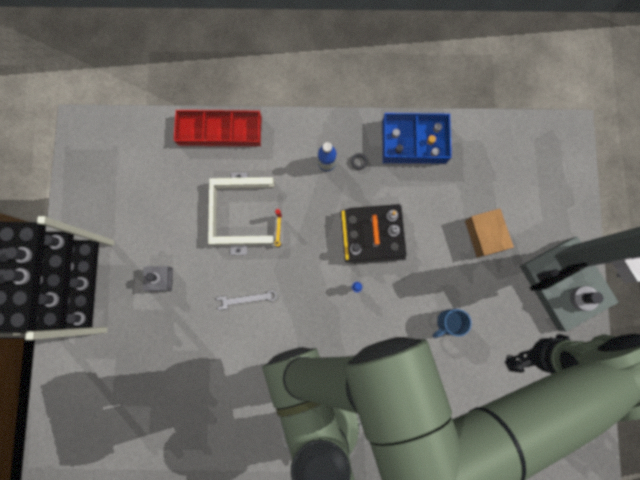

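The top view shows the dock at about (245,211), with the latch knob at (278,212) and its pivot at (277,245). The tray is at (374,234), nose stripe at (345,236) facing the dock, and the orange bar is at (376,231). The blue nut look-alike at (357,287) stands off the tray. Next I'll measure these by colour.

```bash
cat > h.py <<'E'
import numpy as np, cv2
from scipy.spatial.transform import Rotation as R
from bench import bot, solve_ik, imaging
def cam(n):
    m=imaging.camera_model(n); return np.array(m["K"],float),np.array(m["position"],float),R.from_euler("xyz",m["rotation"]).as_matrix()
def ray(n,uv):
    K,p,r=cam(n); d=np.linalg.inv(K)@np.array([uv[0],uv[1],1.]); return p,r@(d*[1,-1,-1])
def onz(n,uv,z):
    p,d=ray(n,uv); return p+d*(z-p[2])/d[2]
def proj(n,P):
    K,p,r=cam(n); c=(r.T@(np.array(P,float)-p))*[1,-1,-1]; q=K@c; return q[:2]/q[2]
def tri(a,b):
    p1,d1=ray("top",a);p2,d2=ray("scene",b)
    A=np.stack([d1,-d2],1); s=np.linalg.lstsq(A,p2-p1,rcond=None)[0]
    x,y=p1+s[0]*d1,p2+s[1]*d2; return (x+y)/2,np.linalg.norm(x-y)
def blobs(n,im,lo,hi,roi,amin=8):
    h=cv2.cvtColor(im,cv2.COLOR_BGR2HSV); m=cv2.inRange(h,lo,hi); k=np.zeros_like(m); x0,y0,x1,y1=roi; k[y0:y1,x0:x1]=m[y0:y1,x0:x1]
    cs,_=cv2.findContours(k,cv2.RETR_EXTERNAL,cv2.CHAIN_APPROX_NONE)
    return k,[(cv2.contourArea(c),cv2.minAreaRect(c)) for c in cs if cv2.contourArea(c)>=amin]
E
python3 - <<'E'
from h import *
cv2.setRNGSeed(0)
T=imaging.capture("top");S=imaging.capture("scene")
rt=(190,165,420,275); rs=(220,210,480,320)
for nm,lo,hi in [("orange",(5,150,120),(16,255,255)),("yellow",(18,130,100),(32,255,255)),("red",(0,150,80),(4,255,255)),("white",(20,10,190),(60,90,255)),("black",(0,0,0),(180,255,50))]:
    for n,im,roi in(("top",T,rt),("scene",S,rs)):
        print(nm,n,[(a,np.round(r[0],1).tolist(),np.round(r[1],1).tolist(),round(r[2],1),cv2.boxPoints(r).round(1).tolist() if n=="top" else "") for a,r in blobs(n,im,lo,hi,roi)[1] if a>15])
a=cv2.resize(T[165:275,190:420],None,fx=3.4,fy=3.4,interpolation=cv2.INTER_CUBIC);cv2.imwrite("pics/tc.png",a)
b=cv2.resize(S[210:320,220:480],None,fx=3,fy=3,interpolation=cv2.INTER_CUBIC);cv2.imwrite("pics/sc.png",b)
E
```

```text
orange top [(128.5, [375.3, 229.5], [29.3, 5.5], 84.3, [[371.1000061035156, 215.1999969482422], [376.6000061035156, 214.60000610351562], [379.5, 243.8000030517578], [374.0, 244.3000030517578]])]
orange scene [(133.0, [272.3, 261.1], [28.2, 6.3], 66.0, '')]
yellow top [(73.0, [277.5, 231.0], [28.0, 5.0], 90.0, [[275.0, 217.0], [280.0, 217.0], [280.0, 245.0], [275.0, 245.0]]), (158.0, [344.8, 234.6], [49.3, 4.4], 84.8, [[340.3999938964844, 210.1999969482422], [344.79998779296875, 209.8000030517578], [349.29998779296875, 258.8999938964844], [344.79998779296875, 259.29998779296875]])]
yellow scene [(78.5, [372.3, 258.2], [24.7, 6.4], 70.3, ''), (100.0, [303.6, 264.9], [41.6, 3.4], 62.8, '')]
red top []
red scene [(59.5, [379.9, 264.6], [4.7, 19.3], 7.1, '')]
white top [(873.5, [240.5, 210.0], [66.0, 63.0], 90.0, [[209.0, 177.0], [272.0, 177.0], [272.0, 243.0], [209.0, 243.0]])]
white scene [(57.0, [353.3, 300.3], [9.2, 8.5], 45.0, ''), (772.0, [421.5, 262.1], [57.2, 82.5], 76.0, '')]
black top [(2381.0, [375.3, 233.5], [53.7, 55.7], 86.6, [[345.8999938964844, 208.39999389648438], [401.5, 205.10000610351562], [404.6000061035156, 258.70001220703125], [349.1000061035156, 261.8999938964844]])]
black scene [(27.0, [289.5, 299.8], [4.3, 33.2], 72.9, '')]
```

View pics/tc.png

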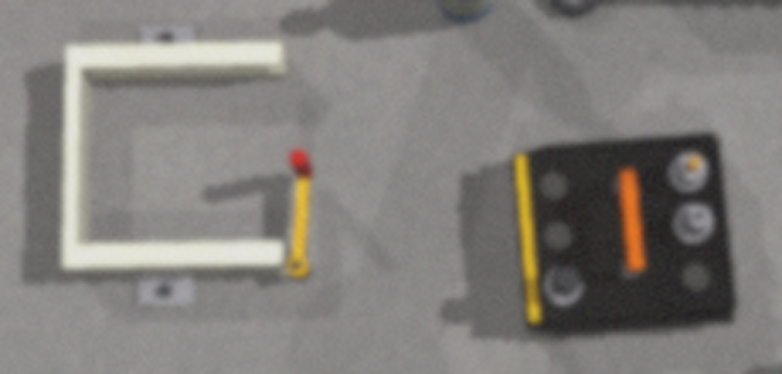

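View pics/sc.png

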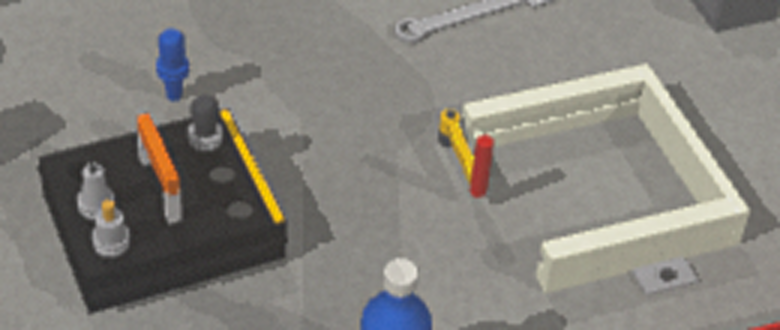

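The enlarged crops show the nut holder on the nose side, and the cone and brass holders at the tail. The blue look-alike and the spares are outside the tray. Next I'll fit the edges to sub-pixel accuracy.

```bash
cat > meas.py <<'E'
from h import *
def cross(p,lvl,first):
    idx=np.where(p>lvl)[0]
    if len(idx)==0: return None
    if first:
        i=idx[0]; return None if i==0 else i-1+(lvl-p[i-1])/(p[i]-p[i-1])
    i=idx[-1]; return None if i==len(p)-1 else i+(p[i]-lvl)/(p[i]-p[i+1])
def line(pts):
    vx,vy,x,y=cv2.fitLine(np.array(pts,np.float32),cv2.DIST_HUBER,0,.01,.01).ravel(); return np.array([x,y]),np.array([vx,vy])
def dock(im):
    g=im.min(axis=2).astype(float); g=cv2.GaussianBlur(g,(3,3),0)
    L=175
    up=[onz("top",(u,170+cross(g[170:190,u],L,True)),45)[:2] for u in list(range(214,228))+list(range(250,268)) if cross(g[170:190,u],L,True)]
    dn=[onz("top",(u,232+cross(g[232:256,u],L,False)),45)[:2] for u in list(range(214,228))+list(range(250,268)) if cross(g[232:256,u],L,False)]
    bk=[onz("top",(200+cross(g[v,200:222],L,True),v),45)[:2] for v in range(184,236) if cross(g[v,200:222],L,True)]
    out=[]
    for n,p in(("up",up),("dn",dn),("bk",bk)):
        c,d=line(p); out.append((c,d))
        if n!="bk": d=d*np.sign(d[1])
        print(n,len(p),c.round(1),"dir deg",np.degrees(np.arctan2(d[1],d[0])).round(2))
    mo=[]
    for r in (range(180,184),range(237,241)):
        e=[onz("top",(255+cross(g[v,255:285],L,False),v),45)[:2] for v in r if cross(g[v,255:285],L,False)]
        mo.append(np.mean(e,0)); 
    print("mouth ends",np.round(mo,1))
    return out,mo
def wblob(im,lo,hi,roi):
    k,_=blobs("",im,lo,hi,roi); ys,xs=np.nonzero(k); return np.stack([xs,ys],1).astype(np.float32)
def tray(T,roi=(320,190,420,275)):
    for nm,lo,hi,z in(("bar",(5,130,110),(16,255,255),102),("stripe",(18,120,90),(32,255,255),48)):
        p=wblob(T,lo,hi,roi); P=np.array([onz("top",q,z)[:2] for q in p]); r=cv2.minAreaRect(P.astype(np.float32)); c,d=line(P); d=d*np.sign(d[0])
        # nose direction = d rotated +90
        print(nm,"mean",P.mean(0).round(1),"rectc",np.round(r[0],1),np.round(r[1],1),"nose dir deg",(np.degrees(np.arctan2(d[1],d[0]))+90).round(2))
E
python3 - <<'E'
from meas import *
T=cv2.imread("pics/top0.png");S=cv2.imread("pics/scene0.png")
dock(T);tray(T)
# knob
h=wblob(T,(0,120,60),(4,255,255),(265,200,290,225)); h2=wblob(T,(172,120,60),(180,255,255),(265,200,290,225)); h=np.vstack([h,h2]);print("red px",len(h),h.mean(0),h.min(0),h.max(0),onz("top",h.mean(0),80).round(1))
s=np.vstack([wblob(S,a,b,(365,245,395,285)) for a,b in(((0,120,60),(4,255,255)),((172,120,60),(180,255,255)))]);print(s.min(0),s.max(0)); top=s[s[:,1]<s[:,1].min()+3].mean(0); print("scene knob top",top, onz("scene",top,85).round(1))
# hinge circle (yellow/dark) approx
y=wblob(T,(18,120,90),(32,255,255),(265,200,290,255)); print("latch yellow px rows",y.min(0),y.max(0)); c,d=line(y);print("latch dir px",d)
for P in ([0,0,0],): print(proj("top",P),proj("scene",P))
# bar in scene at z102 top
b=wblob(S,(5,130,110),(16,255,255),(255,240,290,285)); print("bar tri",tri(wblob(T,(5,130,110),(16,255,255),(320,190,420,275)).mean(0),b.mean(0)))
E
```

```text
up 32 [723.9 267.4] dir deg 91.75
dn 32 [527.1 244.5] dir deg 91.41
bk 52 [625.  341.4] dir deg 1.71
mouth ends [[712.4 155.1]
 [539.5 150.4]]
bar mean [ 559.4 -146.9] rectc [ 559.6 -146.8] [84.  16.1] nose dir deg 95.37
stripe mean [555.1 -65. ] rectc [588.1 -98.8] [113.  202.2] nose dir deg 95.01
red px 27 [278.      212.14815] [276. 209.] [280. 215.] [611.4 131.9  80. ]
[377. 255.] [383. 275.]
scene knob top [381.      256.15384] [616.6 131.8  85. ]
latch yellow px rows [275. 217.] [280. 246.]
latch dir px [ 0.06529494 -0.99786603]
[321.40882153 426.96635582] [278.84065045 158.07454745]
bar tri (array([ 561.96097736, -148.0121408 ,   87.89614682]), np.float64(0.9860412960263274))
```

```bash
cat >> h.py <<'E'
A=np.radians(91.6); XD=np.array([np.cos(A),np.sin(A)]); YD=np.array([-XD[1],XD[0]]); O=np.array([625.9,240.8])
PIV=O-100*XD+99*YD
def dk(x,y): return O+x*XD+y*YD
def knob(a,r=85): return PIV+r*(-np.sin(a)*XD-np.cos(a)*YD)
def kyaw(a): return np.pi+(A-np.pi/2)-a
def st(m=""):
    s=bot.get_state(); print(m,"t",round(s["t"],2),"tcp",s["tcp_pos"].round(1),"rpy",s["orientation"].round(3),"F",s["contact_force"].round(1),"op",round(s["opening"],3)); return s
def pic(n,name,roi=None,f=1):
    im=imaging.capture(n); o=im if roi is None else im[roi[1]:roi[3],roi[0]:roi[2]]
    cv2.imwrite(f"pics/{name}.png",cv2.resize(o,None,fx=f,fy=f,interpolation=cv2.INTER_CUBIC)); return im
E
python3 - <<'E'
from meas import *
T=cv2.imread("pics/top0.png")
tray(T,(335,200,356,268))
p=wblob(T,(18,120,90),(32,255,255),(335,200,356,268));P=np.array([onz("top",q,48)[:2] for q in p]);print(P[P[:,0].argmin()],P[P[:,0].argmax()])
k=knob(.1); print(PIV.round(1),k.round(1),"top px",proj("top",[*k,85]),"scene px",proj("scene",[*k,85]),"pivot",proj("top",[*PIV,32]))
bot.grip(.45,20)
bot.move_ptp([*k,200],[np.pi,0,kyaw(.1)]); st()
bot.movel([*k,110]); st()
pic("scene","s1",(300,150,480,330),3.3); pic("top","t1",(190,165,420,275),3.4)
E
```

```text
Traceback (most recent call last):
  File "meas.py", line 31, in tray
    p=wblob(T,lo,hi,roi); P=np.array([onz("top",q,z)[:2] for q in p]); r=cv2.minAreaRect(P.astype(np.float32)); c,d=line(P); d=d*np.sign(d[0])
                                                                         ~~~~~~~~~~~~~~~^^^^^^^^^^^^^^^^^^^^^^
cv2.error: OpenCV(4.12.0) /io/opencv/modules/imgproc/src/convhull.cpp:143: error: (-215:Assertion failed) total >= 0 && (depth == CV_32F || depth == CV_32S) in function 'convexHull'
```

Run:
```python
from meas import *
T=cv2.imread("pics/top0.png")
p=wblob(T,(18,120,90),(32,255,255),(335,200,356,268));P=np.array([onz("top",q,48)[:2] for q in p]);c,d=line(P);print(c,d,P.mean(0),P[P[:,0].argmin()],P[P[:,0].argmax()])
k=knob(.1); print(PIV.round(1),k.round(1),"top px",proj("top",[*k,85]),"scene px",proj("scene",[*k,85]),"pivot",proj("top",[*PIV,32]))
bot.grip(.45,20)
bot.move_ptp([*k,200],[np.pi,0,kyaw(.1)]); st()
bot.movel([*k,110]); st()
pic("scene","s1",(300,150,480,330),3.3); pic("top","t1",(190,165,420,275),3.4)
```

```text
[553.2701   -63.324352] [0.99613583 0.08782589] [554.30329972 -63.14607467] [480.65994911 -63.87679029] [626.66548568 -60.40061529]
[529.7 138.1] [614.5 132. ] top px [277.83553888 210.73014579] scene px [380.78715531 255.5978173 ] pivot [276.7906296  242.46791507]
 t 3.31 tcp [614.7 130.9 200.1] rpy [-3.141  0.     3.068] F [-0.2  0.2 -0.1] op 0.45
 t 4.06 tcp [615.2 131.8 110.8] rpy [3.141e+00 1.000e-03 3.069e+00] F [ 0.3 -0.4  1. ] op 0.445
```

View pics/s1.png

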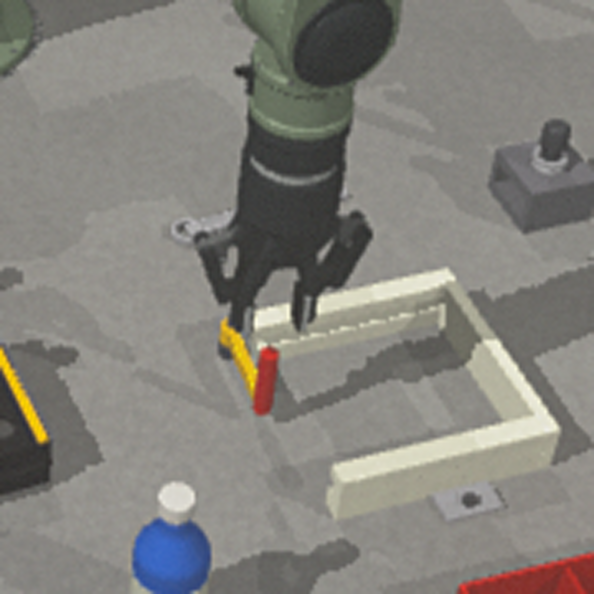

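The open fingers straddle the red post at (267,350 in the crop). I'll descend, grip it and swing it open.

Run:
```python
from h import *
k=knob(.1)
print(bot.movel([*k,48],max_speed=80,threshold=8)); st("down")
bot.grip(0.0,20); st("grip")
pic("scene","s2",(300,150,480,330),3.3)
```

```text
False
down t 5.08 tcp [614.9 132.   48.4] rpy [3.141e+00 1.000e-03 3.070e+00] F [-0.1 -0.5 -0.1] op 0.447
grip t 5.4 tcp [615.1 132.1  48.8] rpy [3.141e+00 1.000e-03 3.070e+00] F [-0.2  1.6  2.1] op 0.182
```

View pics/s2.png

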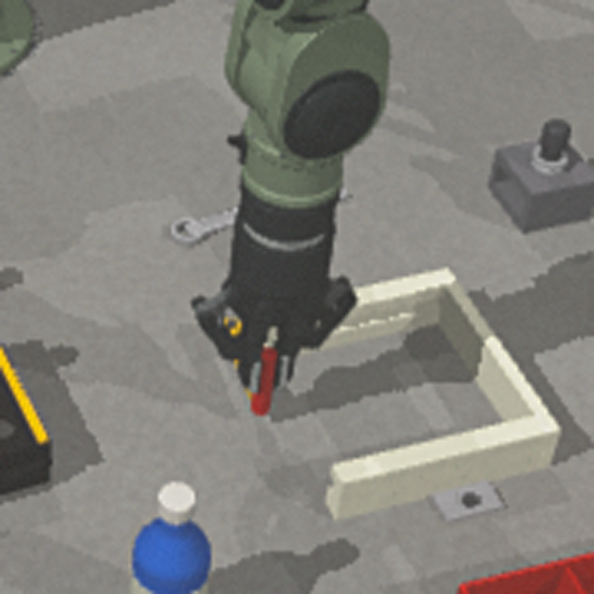

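Run:
```python
from h import *
for a in np.linspace(.25,1.85,9):
    h=bot.movel([*knob(a),48],[np.pi,0,kyaw(a)],max_speed=60,threshold=20)
    s=st(f"{a:.2f} {h}")
    if h: break
pic("scene","s3",(300,150,480,330),3.3)
```

```text
0.25 False t 5.81 tcp [613.4 119.3  48.7] rpy [3.141e+00 2.000e-03 2.921e+00] F [0.6 0.7 5.4] op 0.179
0.45 False t 6.24 tcp [608.3 103.2  48.7] rpy [3.141e+00 2.000e-03 2.721e+00] F [ 2.  -0.4  5.7] op 0.18
0.65 False t 6.67 tcp [600.   88.4  48.7] rpy [3.141e+00 2.000e-03 2.521e+00] F [ 2.  -1.3  6. ] op 0.18
0.85 False t 7.11 tcp [588.9  75.4  48.7] rpy [3.14e+00 3.00e-03 2.32e+00] F [ 1.9 -1.6  5.5] op 0.184
1.05 False t 7.54 tcp [575.4  65.   48.7] rpy [3.14e+00 3.00e-03 2.12e+00] F [ 2.4 -2.3  6.1] op 0.182
1.25 False t 7.97 tcp [560.   57.4  48.7] rpy [3.14e+00 3.00e-03 1.92e+00] F [ 2.1 -3.2  6.5] op 0.178
1.45 False t 8.41 tcp [543.5  53.1  48.7] rpy [3.14e+00 3.00e-03 1.72e+00] F [ 2.2 -3.2  6.2] op 0.183
1.65 False t 8.84 tcp [526.3  52.2  48.7] rpy [3.14e+00 3.00e-03 1.52e+00] F [ 1.2 -4.5  7.3] op 0.178
1.85 False t 9.28 tcp [509.4  54.8  48.7] rpy [3.139e+00 2.000e-03 1.320e+00] F [ 0.6 -4.8  7.8] op 0.179
```

View pics/s3.png

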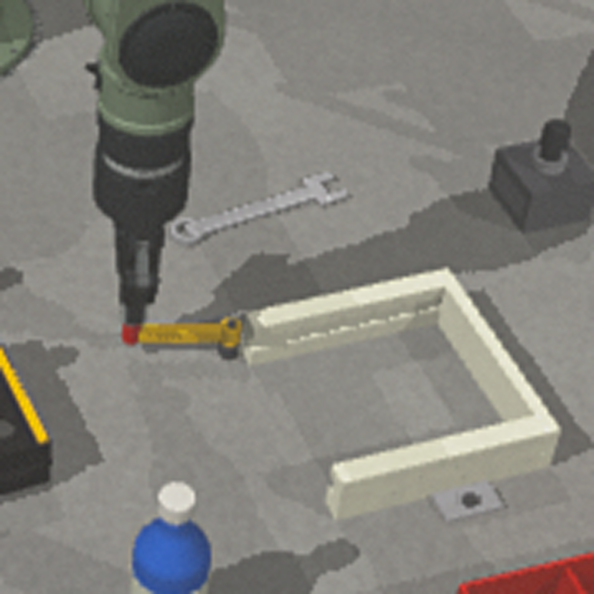

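Run:
```python
from h import *
a=1.92
print(bot.movel([*knob(a),48],[np.pi,0,kyaw(a)],max_speed=30,threshold=12)); s=st("limit")
v=s["tcp_pos"][:2]-PIV; print("angle",np.arctan2(-v@XD,-v@YD),"r",np.hypot(*v))
bot.grip(.45); 
p=s["tcp_pos"][:2]; bot.movel([*p,150],max_speed=200); st()
Y=np.radians(95.2)-np.pi/2
bot.grip(.4)
bot.move_ptp([561,-148,180],[np.pi,0,np.pi+Y]); st()
bot.movel([561,-148,125],max_speed=150); st()
pic("scene","s4",(220,180,400,315),4); T=pic("top","t4",(190,165,420,275),3.4)
```

```text
False
limit t 9.68 tcp [505.4  55.9  48.7] rpy [3.136e+00 2.000e-03 1.250e+00] F [ 4.4 -5.9  4.1] op 0.179
angle 1.8861787530331038 r 85.64741292120445
 t 10.68 tcp [504.8  56.  149.3] rpy [-3.141  0.     1.25 ] F [-0.4 -0.6 -0.2] op 0.451
 t 12.92 tcp [ 560.9 -147.7  179.9] rpy [ 3.141 -0.    -3.051] F [-0.6 -0.5  0. ] op 0.402
 t 13.43 tcp [ 561.  -147.8  125.1] rpy [ 3.141 -0.    -3.051] F [-0.1 -0.3  0.8] op 0.4
```

View pics/s4.png

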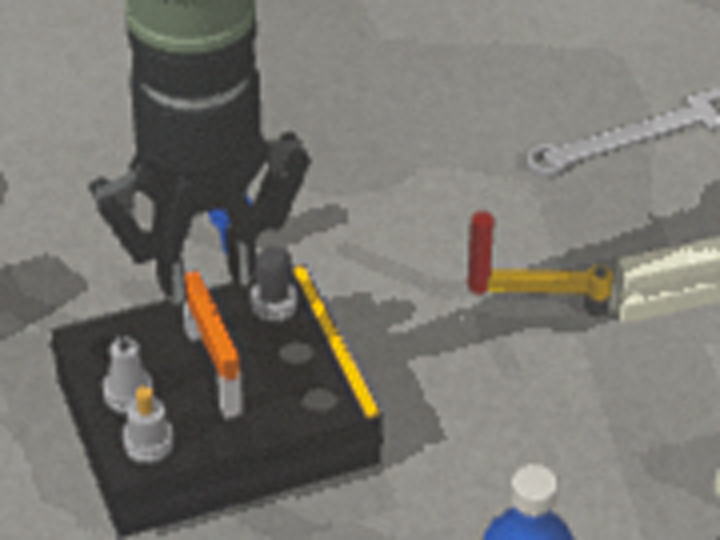

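View pics/t4.png

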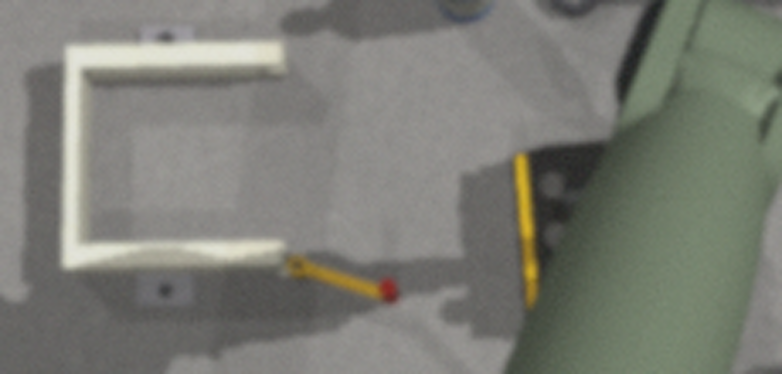

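The bar sits between the fingers and the latch is open, with the knob at (388,290) in the top crop. I'll lower onto the bar and grip it.

Run:
```python
from h import *
print(bot.movel([561,-148,72],max_speed=80,threshold=8)); st("down")
bot.grip(0,60); st("grip"); bot.dwell(.1)
h=bot.movel([*dk(-330,0),72.5],[np.pi,0,np.pi+A-np.pi/2],max_speed=80,threshold=35); st(f"align {h}")
h=bot.movel([*dk(-210,0),72.5],max_speed=100,threshold=35); st(f"pre {h}")
pic("scene","s5",(220,180,480,320),3); T=pic("top","t5",(190,165,420,275),3.4);cv2.imwrite("pics/t5f.png",T)
```

```text
False
down t 14.34 tcp [ 561.3 -148.1   72.3] rpy [-3.141  0.    -3.051] F [-0.5 -0.9 -0.6] op 0.395
grip t 14.67 tcp [ 561.6 -147.8   72.8] rpy [ 3.141e+00  1.000e-03 -3.051e+00] F [-0.   1.9  3.8] op 0.13
align False t 16.1 tcp [633.3 -91.1  72.8] rpy [-3.138e+00 -3.000e-03 -3.115e+00] F [-6.  -4.6  6.1] op 0.135
pre False t 17.45 tcp [632.3  29.3  72.8] rpy [-3.139e+00  1.000e-03 -3.115e+00] F [ 1.2 -5.2  2.1] op 0.132
```

View pics/s5.png

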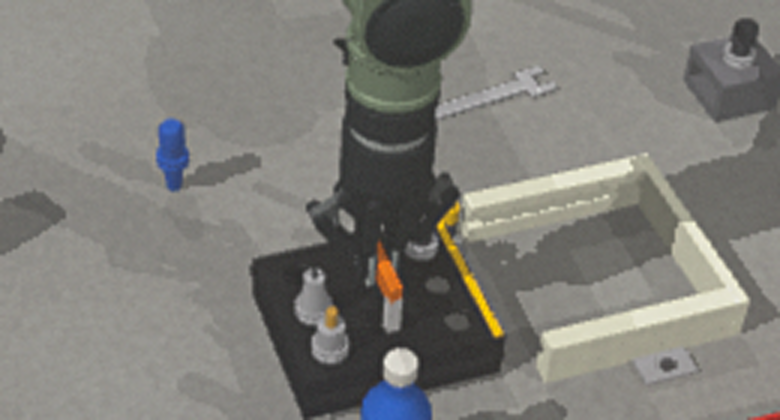

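View pics/t5.png

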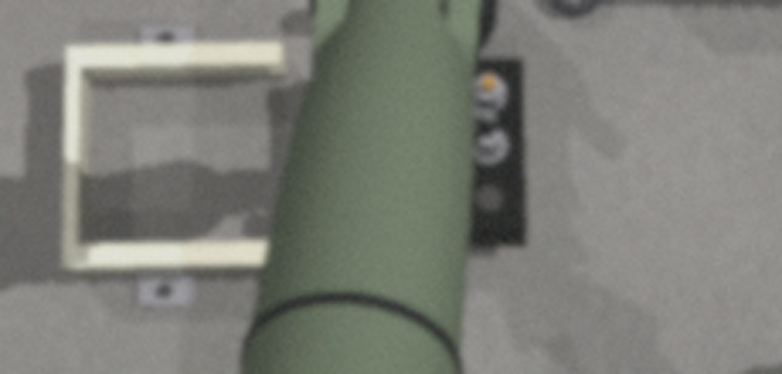

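The tray has followed the gripper and all holders are standing. The arm hides most of it, but the tail corners are visible at (523,60) and (523,245) in the top crop, so I'll measure the lateral centring from those.

Run:
```python
from meas import *
T=cv2.imread("pics/t5f.png"); g=cv2.GaussianBlur(T.max(2).astype(float),(3,3),0)
lat=lambda p:(p[:2]-O)@YD
for u in range(333,342,2):
    c=g[172:250,u]; L=75; i=np.where(c<L)[0]; a=172+i[0]-(L-c[i[0]])/(c[i[0]-1]-c[i[0]]) ; b=172+i[-1]+(L-c[i[-1]])/(c[i[-1]+1]-c[i[-1]])
    print(u,a.round(1),b.round(1),lat(onz("top",(u,a),48)).round(1),lat(onz("top",(u,b),48)).round(1))
p=[]
for v in range(188,232,3):
    c=g[v,335:352]; i=np.where(c>75)[0]; i=i[i>3][0]; p.append(onz("top",(335+i-1+(75-c[i-1])/(c[i]-c[i-1]),v),48)[:2])
c,d=line(p); print("tail",c,"dock x",(c-O)@XD,np.degrees(np.arctan2(d[1],d[0])))
# scene: bar vs predicted
```

```text
333 171.7 237.8 -110.2 90.6
335 182.2 237.2 -77.6 88.7
337 182.2 236.4 -77.6 86.5
339 182.2 236.4 -77.4 86.5
341 182.4 236.3 -76.9 86.4
tail [625.40674 -57.58725] dock x -298.25714037952247 1.7660055
```

The tray is centred within about 1 mm and parallel to the dock (1.77° vs 1.6°). I'll insert it, watching the force.

Run:
```python
from h import *
for x in (-180,-160,-140,-120,-90,-60,-30,-10):
    h=bot.movel([*dk(x,0),72.5],max_speed=45,threshold=18); s=st(f"{x} {h}")
    print("   dock",((s["tcp_pos"][:2]-O)@XD).round(1),((s["tcp_pos"][:2]-O)@YD).round(1),"Fd",(s["contact_force"][:2]@XD).round(1),(s["contact_force"][:2]@YD).round(1))
    if h: break
pic("scene","s6",(280,180,480,320),3.9)
```

```text
-180 False t 18.37 tcp [631.4  59.6  72.8] rpy [-3.139e+00  1.000e-03 -3.115e+00] F [ 0.5 -5.   2.7] op 0.132
   dock -181.3 -0.5 Fd -5.0 -0.4
-160 False t 18.96 tcp [630.8  80.   72.8] rpy [-3.140e+00  1.000e-03 -3.114e+00] F [ 0.3 -4.7  3.5] op 0.135
   dock -160.9 -0.4 Fd -4.7 -0.2
-140 False t 19.55 tcp [630.1 100.2  72.8] rpy [-3.140e+00  1.000e-03 -3.114e+00] F [ 0.4 -3.6  3.4] op 0.133
   dock -140.7 -0.3 Fd -3.7 -0.3
-120 False t 20.14 tcp [629.6 120.3  72.8] rpy [-3.141e+00  1.000e-03 -3.114e+00] F [ 0.3 -4.8  4.2] op 0.132
   dock -120.6 -0.3 Fd -4.8 -0.2
-90 False t 20.96 tcp [628.7 149.9  72.8] rpy [-3.14   0.    -3.114] F [-0.2 -6.   4.3] op 0.129
   dock -90.9 -0.2 Fd -6.0 0.3
-60 False t 21.77 tcp [627.8 179.8  72.8] rpy [-3.14   0.    -3.114] F [ 0.2 -5.9  5.4] op 0.124
   dock -61.0 -0.2 Fd -5.9 -0.1
-30 False t 22.59 tcp [626.9 209.7  72.8] rpy [-3.14   0.    -3.114] F [ 0.5 -7.4  5.2] op 0.131
   dock -31.1 -0.2 Fd -7.5 -0.3
-10 False t 23.18 tcp [626.3 230.   72.8] rpy [-3.14   0.    -3.114] F [ 0.1 -6.5  5.5] op 0.129
   dock -10.9 -0.1 Fd -6.5 0.1
```

View pics/s6.png

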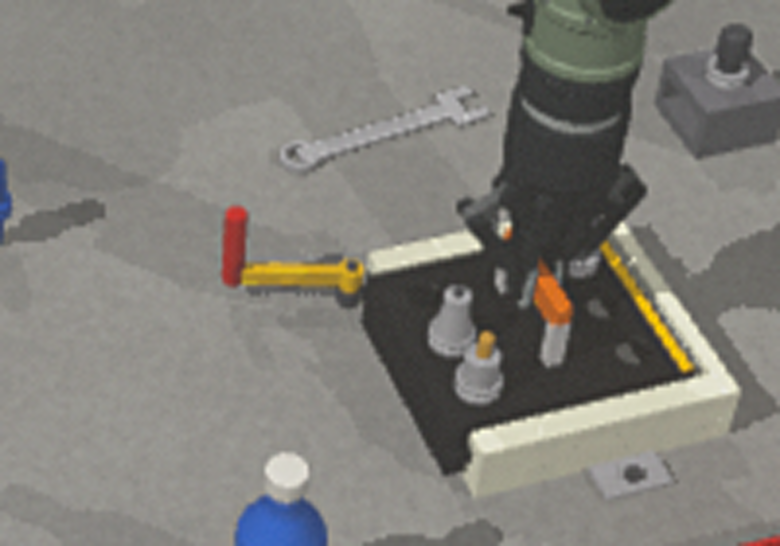

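Sliding smoothly at about 6 N. Now I'll push it gently against the back stop, release and look.

Run:
```python
from h import *
for x in (-4,8):
    h=bot.movel([*dk(x,0),72.5],max_speed=20,threshold=14); s=st(f"{x} {h}")
    print("   dock",((s["tcp_pos"][:2]-O)@XD).round(1),((s["tcp_pos"][:2]-O)@YD).round(1),"Fd",(s["contact_force"][:2]@XD).round(1))
    if h: break
bot.dwell(.2);s=st("held")
```

```text
-4 False t 23.68 tcp [626.2 235.3  72.8] rpy [-3.139  0.    -3.115] F [-0.1 -7.5  4.9] op 0.131
   dock -5.5 -0.1 Fd -7.5
8 True t 24.12 tcp [626.3 238.9  72.9] rpy [-3.13   0.    -3.116] F [ 0.7 -4.   2.3] op 0.129
   dock -1.9 -0.3 Fd -4.0
held t 24.32 tcp [626.2 238.9  72.8] rpy [-3.131  0.    -3.117] F [-0.  -1.6  1.7] op 0.132
```

Run:
```python
from h import *
h=bot.movel([*dk(9,0),72.5],max_speed=20,threshold=28); s=st(f"{h}")
print("   dock",((s["tcp_pos"][:2]-O)@XD).round(1))
bot.dwell(.15);s=st("held")
bot.grip(.4); s=st("open");print("   dock",((s["tcp_pos"][:2]-O)@XD).round(1))
p=s["tcp_pos"][:2]
bot.movel([*p,150],max_speed=150)
k=knob(1.886)
bot.move_ptp([*k,160],[np.pi,0,kyaw(1.886)]); st()
pic("scene","s7",(280,180,480,320),3.9);T=pic("top","t7",(190,165,420,275),3.4);cv2.imwrite("pics/t7f.png",T)
```

```text
True t 24.79 tcp [626.3 239.5  73.8] rpy [-3.113e+00  2.000e-03 -3.120e+00] F [ 0.7 -4.2  1.7] op 0.124
   dock -1.3
held t 24.94 tcp [626.3 239.3  73.7] rpy [-3.114e+00  1.000e-03 -3.120e+00] F [ 0.1 -3.4  1.6] op 0.129
open t 25.29 tcp [625.9 239.7  73.4] rpy [-3.114e+00  1.000e-03 -3.120e+00] F [-0.4  0.1  0.4] op 0.4
   dock -1.1
 t 27.36 tcp [505.8  56.8 159.7] rpy [-3.141 -0.     1.284] F [ 0.2 -0.   0.2] op 0.401
```

View pics/s7.png

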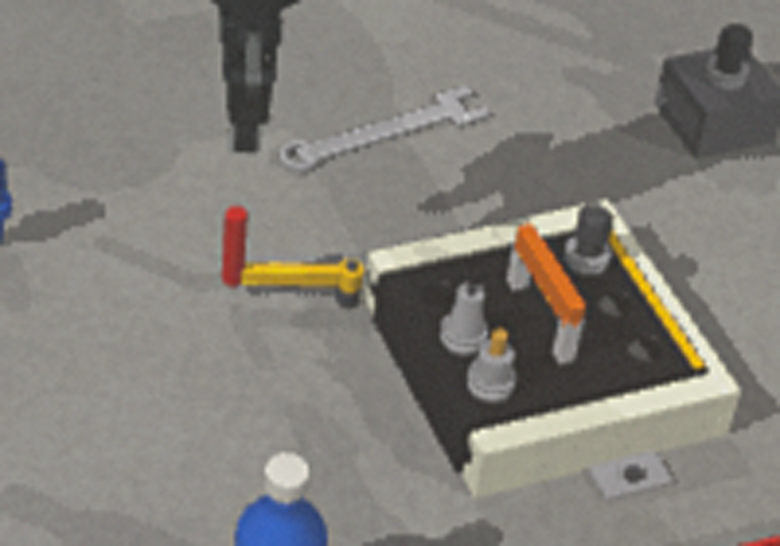

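View pics/t7.png

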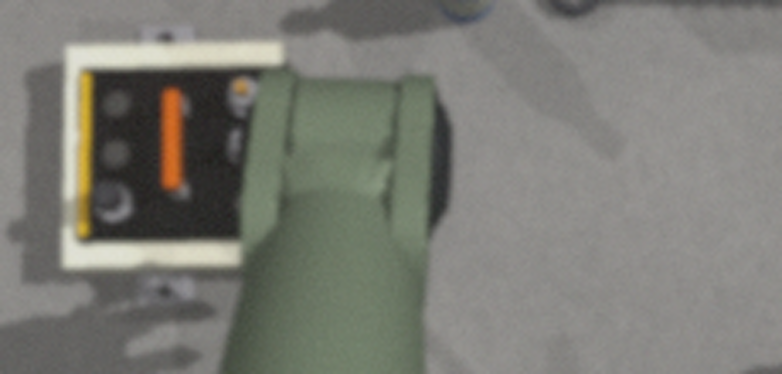

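Run:
```python
from meas import *
T=cv2.imread("pics/t7f.png")
for v in (195,205,215,228): print(v,[tuple(int(q) for q in T[v,u]) for u in range(207,222)])
p=wblob(T,(18,120,90),(32,255,255),(200,180,225,240));P=np.array([onz("top",q,48)[:2] for q in p]);D=(P-O)@XD;print("stripe dockx",D.mean().round(1),D.min(),D.max(),((P-O)@YD).mean(), P.mean(0))
p=wblob(T,(5,130,110),(16,255,255),(230,185,250,225));P=np.array([onz("top",q,102)[:2] for q in p]);print("bar dock",((P-O)@XD).mean(),((P-O)@YD).mean())
S=imaging.capture("scene");cv2.imwrite("pics/s8.png",cv2.resize(S[225:300,410:475],None,fx=8,fy=8,interpolation=cv2.INTER_CUBIC))
```

```text
195 [(105, 107, 110), (133, 140, 142), (173, 187, 188), (200, 215, 214), (197, 214, 214), (167, 191, 196), (116, 171, 191), (68, 172, 204), (47, 164, 198), (44, 129, 154), (43, 78, 91), (42, 48, 54), (47, 48, 53), (57, 61, 63), (69, 72, 73)]
205 [(107, 112, 115), (142, 149, 150), (184, 194, 195), (205, 218, 216), (208, 221, 220), (186, 208, 211), (137, 184, 203), (81, 174, 207), (48, 161, 197), (45, 125, 150), (43, 77, 88), (42, 48, 52), (42, 44, 45), (44, 45, 48), (46, 47, 51)]
215 [(110, 114, 116), (140, 149, 148), (181, 194, 193), (200, 216, 215), (196, 213, 214), (157, 188, 197), (103, 173, 201), (62, 175, 208), (46, 151, 182), (44, 110, 132), (49, 70, 82), (45, 49, 50), (45, 47, 49), (41, 43, 44), (43, 44, 41)]
228 [(103, 107, 108), (122, 129, 132), (141, 154, 156), (143, 160, 162), (138, 157, 162), (114, 146, 157), (76, 135, 158), (49, 124, 154), (42, 106, 130), (43, 75, 89), (48, 55, 62), (64, 64, 67), (79, 76, 78), (101, 101, 101), (119, 115, 117)]
stripe dockx 81.7 75.73695046227574 87.38588173761305 -0.578329251101646 [624.19620797 322.50927997]
bar dock -3.002378587810847 1.9503678255832018
```

View pics/s8.png

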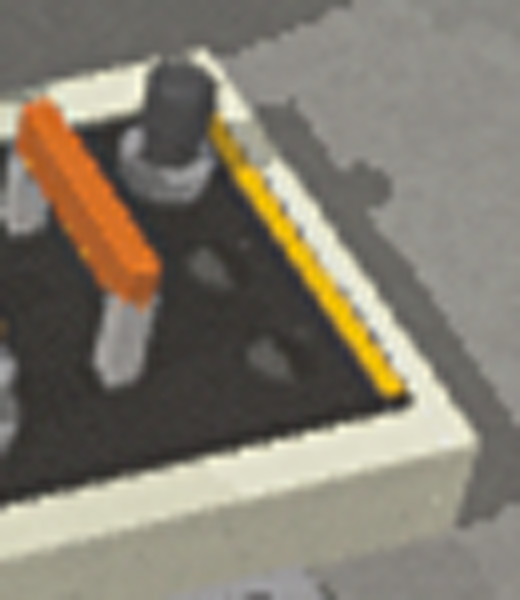

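The stripe lies flush on the back stop with no dark gap, and 28 N gave no further travel, so the tray is home. Now I'll close the latch: swing it part way gripped, then finish by pushing from outside so the gripper's knuckles stay clear of the tail holders.

Run:
```python
from h import *
a=1.886
print(bot.movel([*knob(a),48],max_speed=110,threshold=8)); st("down")
bot.grip(0,20); st("grip")
for a in np.linspace(1.7,.7,6):
    h=bot.movel([*knob(a),48],[np.pi,0,kyaw(a)],max_speed=60,threshold=20)
    if h: print("STOP",a); break
s=st(f"{a:.2f} {h}")
bot.grip(.45); p=s["tcp_pos"][:2]
bot.movel([*p,130],max_speed=150)
y=np.pi/2+A-np.pi/2
bot.grip(0)
bot.movel([*dk(-205,20),130],[np.pi,0,y],max_speed=80); st()
pic("scene","s9",(280,150,480,300),3.9)
```

```text
False
down t 28.68 tcp [506.3  56.6  48.6] rpy [ 3.14  -0.     1.284] F [ 0.   0.9 -0.7] op 0.4
grip t 28.97 tcp [506.2  56.6  48.7] rpy [ 3.14  -0.     1.284] F [-0.4  0.2  3.7] op 0.183
0.70 False t 31.55 tcp [596.5  84.9  48.7] rpy [-3.141e+00  1.000e-03  2.466e+00] F [-0.2 -0.8  7.1] op 0.178
 t 34.07 tcp [611.6  35.4 130. ] rpy [-3.142 -0.     1.6  ] F [-1.5 -0.1 -0.1] op -0.001
```

View pics/s9.png

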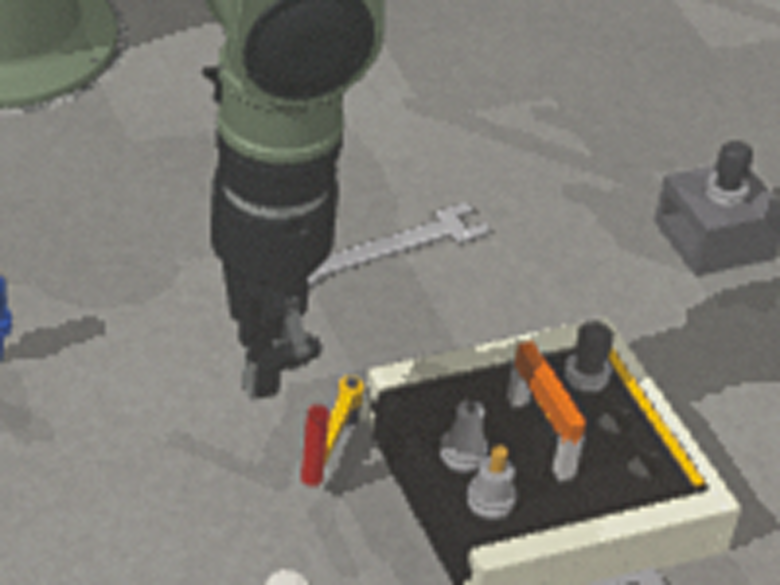

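The latch is now at about 0.7 rad, knob at (316,445) in the crop, with the shut fingers behind it. I'll push it closed.

Run:
```python
from h import *
bot.movel([*dk(-200,33),130],max_speed=100)
print(bot.movel([*dk(-200,33),58],max_speed=120,threshold=8)); st()
print(bot.movel([*dk(-150,25),58],max_speed=50,threshold=10)); st()
print(bot.movel([*dk(-124,16),58],max_speed=40,threshold=10)); st()
print(bot.movel([*dk(-108,14),58],max_speed=15,threshold=10)); s=st("end")
print("dock",(s["tcp_pos"][:2]-O)@XD,(s["tcp_pos"][:2]-O)@YD)
pic("scene","s10",(280,150,480,300),3.9)
```

```text
False
 t 35.16 tcp [599.1  39.9  58.4] rpy [3.141 0.    1.599] F [-0.4  0.9  0.2] op -0.001
False
 t 36.33 tcp [604.6  90.2  57.8] rpy [-3.141 -0.     1.599] F [-0.3  0.9 -0.5] op -0.001
False
 t 37.17 tcp [613.4 116.5  58. ] rpy [ 3.141 -0.     1.599] F [ 0.   0.3 -0.8] op 0.002
True
end t 37.75 tcp [613.6 120.2  57.7] rpy [-3.14   0.007  1.597] F [ 1.  -1.6  1. ] op 0.0
dock -120.18933993172406 15.677811048095553
```

View pics/s10.png

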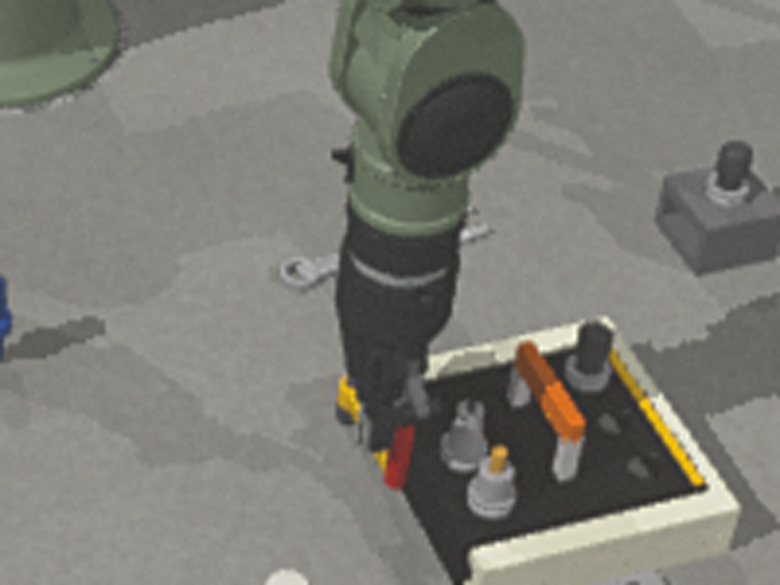

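The push met a hard stop at dock x −120.2, 1.2 mm short of my prediction. The tray's home reading was also off by −1.1 mm, so both fit a common calibration offset. I'll back off and check.

Run:
```python
from h import *
bot.movel([*dk(-175,16),58],max_speed=100)
bot.movel([*dk(-175,16),200],max_speed=200)
bot.move_j([-1.249,0.326,-0.193,1.052,0,1.437]); st()
pic("scene","s11",(280,150,480,300),3.9);pic("top","t11",(190,165,420,310),3.4);pic("scene","s11f");
```

```text
t 41.75 tcp [ 242.9 -493.2  231.2] rpy [-3.141 -0.     0.457] F [ 0.7 -0.8  0.1] op 0.001
```

View pics/s11.png

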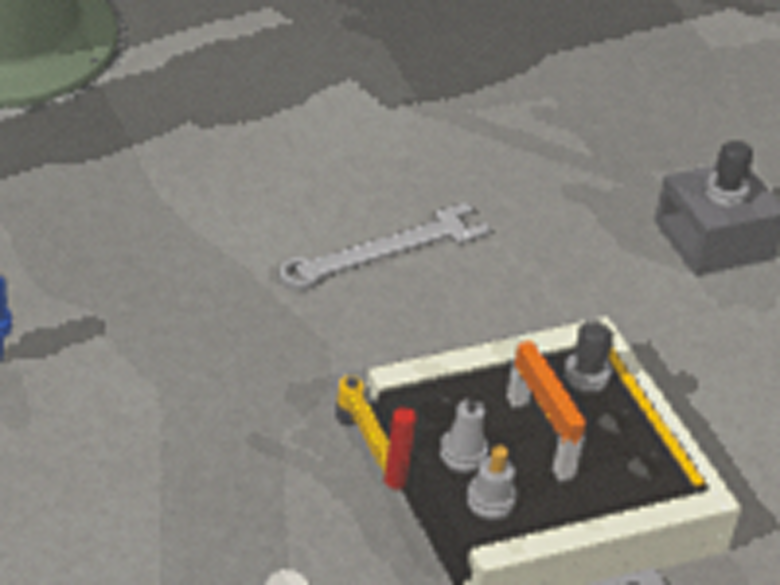

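View pics/t11.png

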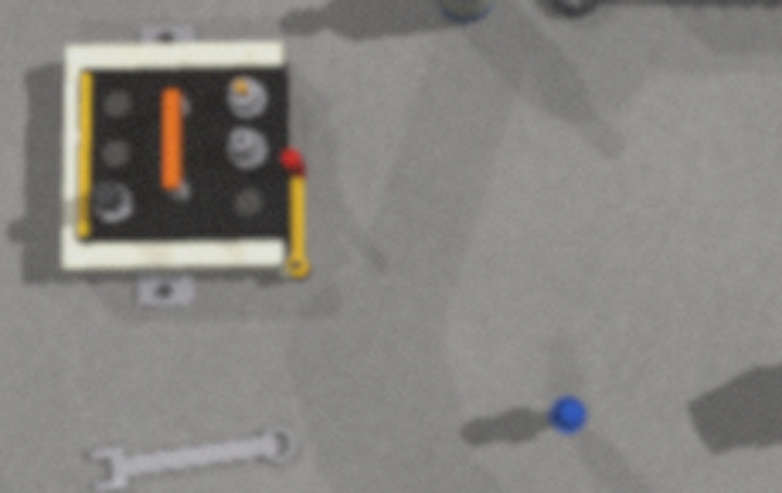

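View pics/s11f.png

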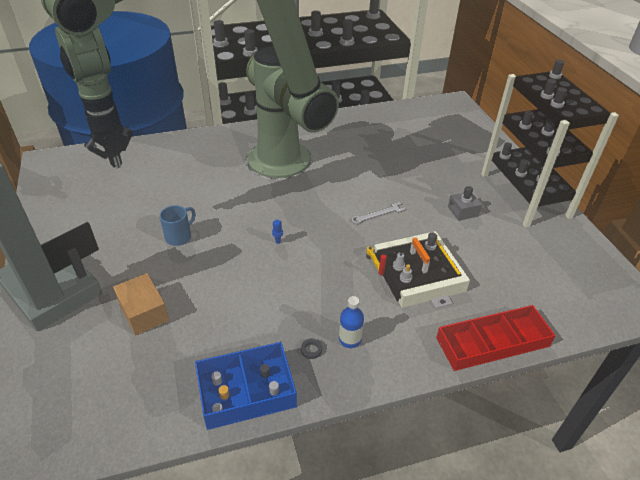

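The latch lies straight across with the knob at (290,158) in the top crop. The tray is flush at the back stop, all three holders stand, and the bystanders' pixels haven't moved. Handing in.

Run:
```python
from h import *
a=cv2.imread("pics/scene0.png");b=cv2.imread("pics/s11f.png")
for n,(x0,y0,x1,y1) in dict(mug=(158,200,198,246),carton=(112,272,170,332),bottle=(338,296,366,350),ring=(298,336,324,360),spare=(446,184,484,220)).items():
    print(n,np.median(cv2.absdiff(a,b)[y0:y1,x0:x1]),np.percentile(cv2.absdiff(a,b)[y0:y1,x0:x1],98))
print(bot.sign_off())
```

```text
mug 1.0 5.0
carton 2.0 9.0
bottle 2.0 5.0
ring 1.0 5.0
spare 2.0 5.0
the job is handed in; nothing more can be done
None
```

The job is handed in at about 42 s of the 72 s allowed; sign-off gives no verdict.

**What I did**
- I gripped the latch knob and swung it open to about 1.89 rad. That push met no clear stop, so "fully open" rests on the measured angle (limit 1.9, and the tray passes from 1.65).
- I dragged the tray by its orange bar, lined it up with the dock and slid it in at 4–8 N until it hit the back stop. A second push of 28 N moved it only about 0.6 mm more.
- I swung the latch back to about 0.7 rad while gripping the knob. Then I pushed it closed from outside with shut fingers until it met a hard stop.

**Last checks**
- **Tray:** the yellow stripe lies flush against the back stop in both views, and all three holders are standing.
- **Latch:** the bar lies straight across the dock front.
- **Bystanders:** the mug, carton, bottle, ring and spare holder match the first picture. The wrench and the blue look-alike I checked only by eye; they look unmoved.
- **Robot:** the arm is clear of everything.

**Disagreement:** the tray stopped 1.1 mm and the latch 1.2 mm short of where my dock estimate put them. I take this as one shared calibration offset, within the stated 2 mm. The views could not rule out a gap of under 1 mm behind the nose.

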